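# Face-out: turning a face-down notebook onto its display easel

### The job

The notebook on the stack of paperbacks has been left face down; it belongs face-out on the little wooden easel. It lies too flat to be picked up where it is, so slide it well out past the edge of the stack, head edge first, get hold of it there, lift it off and turn it over, then stand it in the easel right way up: tail on the ledge behind the lip, midway along it, its back leaning on the slats and its cover facing out. Let go of it there and do not push the stack or the other things on the table about.

Things in the scene. Friction and masses are not known exactly. Their poses are not given: they have to be found in the camera images.
- notebook: lime green hardback notebook, rigid, 207 x 140 x 14 mm, 0.13 to 0.27 kg, lying face down on the stack. Origin: centre of the outside of its back cover. z points out through the front cover (with the dark label), so down at the start; x to its head (top) edge, a 140 mm edge, which starts towards the middle of the table (world -y, within 0.3 rad)
- notebook_head (a point): middle of the notebook's head edge, half way through the thickness, 102.5 mm from the notebook's middle; axes as the notebook's. Raised here from below, the loose notebook pivots on its tail edge on the stack and creeps away if shoved sideways
- notebook_tail (a point): middle of the notebook's tail (bottom) edge, half way through the thickness, 102.5 mm from the notebook's middle the other way; axes as the notebook's
- paperback_3: topmost of four equal paperbacks in a loose stack on the left half of the table, each 215 x 178 x 22 mm, 0.67 kg; the notebook's underside starts 88 mm above the table. The lower books lie within 9 mm and 0.04 rad of it. Origin: centre of its underside; x along its length towards the middle of the table (about world -y), z up; its end is at x = 107.5 mm
- easel: small fixed wooden book easel on the right half of the table, facing the robot. Origin: on the table under its middle, at the slats' foot; x level backwards, y to the viewer's left, z up. Two slats, 104 mm over both, lean back 30 degrees, tops 0.15 m up; they carry a book's back. A notebook in place tops them by 65 mm, so near its head both its faces are free. A leg reaches 135 mm behind the origin
- easel_seat (a point): on the ledge's upper face, midway along it, 7 mm in front of the slats: where the middle of the notebook's tail edge belongs; the head edge is then 103 mm further back (easel x) and 178 mm higher. The ledge is 124 mm wide and square to the slats; its lip stands 12 mm proud of it, 24 mm in front of the slats. Axes as the easel's
- soap_a: a wrapped bar of soap, 53 x 78 x 25 mm, near the middle of the table's front part, a bystander; origin under its centre
- soap_b: a second wrapped bar of soap, the same size, in front of the easel to the right, a bystander; origin under its centre
- tin_a: a round balm tin, 54 mm across, 21 mm high, right of the easel, a bystander; origin under its centre
- tin_b: a second balm tin, the same size, right of the easel, a bystander; origin under its centre
- stamp: a rubber stamp with a turned handle, 30 x 42 x 66 mm, in front of the stack, a bystander; origin under its centre
- rail: a flat wooden incense rail with its stick, 34 x 235 x 31 mm, lying behind the middle of the table, a bystander; origin under its centre

How it is judged:
By the outcome, as a careful person would: the job done as asked, in the order asked, and still so for the second after the job is handed in, with the robot touching nothing.
It also fails if it takes over 72 s, if anything falls off the work surface, if the arm or the gripper's body presses on something with over 40 N, if the wrist force passes 120 N, or if a joint passes its speed limit or range.

### The arm

A 6-joint arm with a two-finger parallel gripper is mounted at the origin on a cart in front of the work surface, level with it; the furniture and walls round the work are solid. World frame = base frame: x ahead of the robot, y to its left, z up, the work surface at z = 0. Lengths are in m, angles in degrees, forces in N, time in s.
With the tool pointing down it reaches from about 0.25 to 0.725 m from the base axis. Payload 9.7 kg.
Tool frame: the origin (TCP) lies on the centre line of the jaws, within the pads' length; the fingertips stand bot.nose_length ahead of it and the grasp point (between the pads) lies 11 mm behind it (bot.nose_length is the distance from the TCP to the fingertips, in m); z points along the fingers, y is the line along which they close (so a half turn about z gives the same grasp; the last joint's range is limited). The gripper opens to 85 mm and grips with 20 to 120 N. Pads are 22 mm wide; open, the fingers measure 114 mm over their backs; the gripper's body (76 mm by 85 mm) begins 54 mm behind the grasp point. The pads swing forward as they close: fully open they stand 13 mm farther back than shut.
Start: joints at [64.973, 4.979, 10.078, 95.1, 0, 90], TCP at [0.233, 0.498, 0.204] pointing down, gripper open.
Joint ranges: [-179.16, 179.16], [-48.56, 103.87], [-65.8, 70.77], [-126.05, 130.52], [-82.76, 87.17], [-180, 180]. Speed limits (degrees/s): [127.2, 127.2, 147.25, 180, 180, 180].

### API

Orientations are given as [roll, pitch, yaw] about the fixed x, y, z axes, in that order (R = Rz(yaw) Ry(pitch) Rx(roll)).
In Python, from workcell import bot gives the robot as it stands. The module is installed in compiled form; this text tells all that it offers.
- The arm moves only by the shell command python3 -m inch 'ROWS' [OPENING] [FORCE]. ROWS is JSON, a list of rows, each a list of 4 numbers: the shift along the world's x, y, z in cm, then the turn about the world's z in degrees. A call has exactly 8 rows; each row is the pose to reach, as a shift and turn from the pose commanded when the call began; what a row does not reach only later rows make up. A row lasts 1/8 s, in which the tool goes at most 62.5 mm and 10.7 degrees, less where a joint would pass 70% of its speed; a pose out of reach is approached as far as the arm can. A call with a gripper value outside its range is refused whole. OPENING is the finger opening in cm, from 0 to 8.54, set as the call begins (- or left out, the last holds). The fingers move at their own pace and stop on an object; FORCE is the grip in N (left out, the last holds). Time passes only in rows, so rows that repeat a pose let the fingers close, or fill a call up. It gives the time, the measured TCP pose, the force, the opening and the grip force at its end, in the units of the state.
- bot.get_obs(): the state, without advancing time (a new reading comes with each control period).
- bot.camera(name): name is "side" or "top" or "wrist"; returns a dict with "img" (400x640x3 uint8, red, green, blue), "fovy" (degrees; the focal length in pixels is half the picture's height over the tangent of half this angle, whatever the lens; pixels are square), "cx", "cy" (the principal point, pixels), "dist" ([k1, k2, p1, p2, k3] as OpenCV has them; the pictures are not rectified), "R" (3x3) and "t" (3): a world point X has camera coordinates R X + t; the wrist camera has in their place "mount" (4x4, takes a point from camera to tool coordinates, whose origin is the TCP and whose axes are the flange's). Camera axes: x right, y down, z forward; pixel columns grow to the right and rows downward; lengths in m; the calibration is good to about 2 mm. A picture is of the moment at which its call begins: read the wrist's pose just before it. There is no depth.
- bot.job_done(): hands the job in; it is judged then, once.
Trained networks look in a picture, given as the dict that the camera call returned (one of the last four; its "shot" number tells which), for a name from the list of things; names that differ only in an ending like _2 or _b are one class to them, and where a whole thing is asked for, a point or a joint stands for the part that bears it (a point fixed in the world has none). Each returns a list of dicts, best first, with "score" (0 to 1); they miss things now and then, are a little off and sometimes report something else, mostly with a low value. They report only what shows in the picture. A call takes as long as a camera call.
- bot.find_in(thing, picture): "point" ([column, row] in pixels, amid what is visible of it).
- bot.landmark_of(thing, picture): "point" ([column, row] in pixels: a listed point, or the origin of a listed thing).
The state is a dict: "time": time; "q": joint angles; "qd": joint speeds; "joint_efforts": joint torques, N m; "ee_pos": TCP position; "tcp_rot": TCP orientation; "wrist_force": force on the tool from outside, world axes, zero at the start; "torque": the same for the moment, N m; "opening": finger opening in m; "grasp_force": force on a finger pad.
Only numpy, scipy, OpenCV 4.12 (cv2) and the standard library are available. Lean on these libraries where they do the work, as an engineer would, in place of code of your own. Each camera call takes 0.05 s, during which the arm holds its last target. There are 200 camera calls.

## Working session

There is one attempt and no reset: what is moved stays moved. The work goes in short steps, Python scripts to look and compute and a shell command to move; the robot and the scene stay as the last step left them, time stands still between calls to the robot, and variables do not carry over. Pictures are saved under pics/ and viewed, at most 10 in all, crops included, and the job is handed in when it is done.

```bash
mkdir -p pics; cat > h.py <<'E'
from workcell import bot
import numpy as np, cv2
from scipy.spatial.transform import Rotation as Ro
def K(c):
    f=200/np.tan(np.radians(c['fovy'])/2); return np.array([[f,0,c['cx']],[0,f,c['cy']],[0,0,1]])
def ext(c,o):
    if 'R' in c: return np.array(c['R']),np.array(c['t'])
    M=np.array(c['mount']); T=np.eye(4); T[:3,:3]=Ro.from_euler('xyz',o['tcp_rot'],degrees=True).as_matrix(); T[:3,3]=o['ee_pos']
    W=np.linalg.inv(T@M); return W[:3,:3],W[:3,3]
def ray(c,o,p):
    R,t=ext(c,o); u=cv2.undistortPoints(np.array([[p]],float),K(c),np.array(c['dist'],float))[0,0]
    return -R.T@t, R.T@np.array([u[0],u[1],1])
def onz(c,o,p,z):
    C,d=ray(c,o,p); return C+d*(z-C[2])/d[2]
def tri(*rays):
    A=0;b=0
    for C,d in rays:
        d=d/np.linalg.norm(d);P=np.eye(3)-np.outer(d,d);A=A+P;b=b+P@C
    return np.linalg.solve(A,b)
def proj(c,o,X):
    R,t=ext(c,o); return cv2.projectPoints(np.array(X,float).reshape(-1,1,3),cv2.Rodrigues(R)[0],t,K(c),np.array(c['dist'],float))[0][:,0]
def save(c,n): cv2.imwrite('pics/'+n+'.png',c['img'][...,::-1])
E
python3 - <<'E'
from h import *
np.set_printoptions(precision=3,suppress=True)
o=bot.get_obs(); print({k:np.round(v,3) for k,v in o.items()}, bot.nose_length)
C={n:bot.camera(n) for n in('side','top')}
im=[]
for n in C:
    c=C[n]; save(c,n+'0'); print(n,-np.array(c['R']).T@c['t'])
zs={'notebook':.102,'notebook_head':.095,'notebook_tail':.095,'paperback_3':.066}
for th in ['notebook','notebook_head','notebook_tail','paperback_3','easel','easel_seat','soap_a','tin_a','stamp','rail']:
    R={}
    for n in C:
        L=bot.landmark_of(th,C[n])[:2]; R[n]=L
        print(th,n,[(np.round(l['point']),round(l['score'],2),onz(C[n],o,l['point'],zs.get(th,0))) for l in L])
    if R['side'] and R['top']: print('   tri',tri(*[ray(C[n],o,R[n][0]['point']) for n in C]))
E
```

```text
{'time': np.float64(0.0), 'q': array([64.973,  5.012, 10.034, 95.101,  0.001, 89.998]), 'qd': array([-0.019,  0.012, -0.058,  0.039, -0.003, -0.05 ]), 'joint_efforts': array([  0.   , -52.038,  46.481,   0.016,   0.   ,   0.   ]), 'ee_pos': array([0.233, 0.498, 0.203]), 'tcp_rot': array([-179.921,   -0.001,  154.975]), 'wrist_force': array([0.032, 0.247, 0.057]), 'torque': array([-0.055, -0.004,  0.014]), 'grasp_force': np.float64(0.0), 'opening': np.float64(0.085)} 0.008
side [ 0.136 -0.833  0.648]
top [ 0.252 -0.04   1.589]
notebook side [(array([271., 162.]), 0.58, array([0.502, 0.259, 0.102]))]
notebook top [(array([243., 211.]), 0.91, array([0.502, 0.262, 0.102]))]
   tri [0.502 0.262 0.101]
notebook_head side [(array([282., 171.]), 0.85, array([0.513, 0.184, 0.095]))]
notebook_head top [(array([274., 213.]), 0.88, array([0.5  , 0.16 , 0.095]))]
   tri [0.5   0.157 0.11 ]
notebook_tail side [(array([261., 153.]), 0.84, array([0.501, 0.36 , 0.095])), (array([264., 237.]), 0.72, array([ 0.335, -0.124,  0.095]))]
notebook_tail top [(array([212., 210.]), 0.63, array([0.507, 0.366, 0
[... 1019 characters left out ...]
]))]
tin_a top [(array([447., 208.]), 0.69, array([ 0.55 , -0.439,  0.   ])), (array([439., 239.]), 0.47, array([ 0.437, -0.409,  0.   ]))]
   tri [ 0.552 -0.441 -0.007]
stamp side [(array([338., 243.]), 0.6, array([ 0.547, -0.133,  0.   ])), (array([236., 207.]), 0.49, array([0.343, 0.197, 0.   ]))]
stamp top [(array([263., 262.]), 0.66, array([0.341, 0.203, 0.   ])), (array([373., 211.]), 0.65, array([ 0.53 , -0.178,  0.   ]))]
   tri [ 0.499  0.132 -0.153]
rail side [(array([368., 210.]), 0.57, array([ 0.717, -0.03 ,  0.   ]))]
rail top [(array([374., 217.]), 0.69, array([ 0.51 , -0.181,  0.   ])), (array([334., 168.]), 0.66, array([ 0.686, -0.036,  0.   ]))]
   tri [ 0.534 -0.194  0.143]
```

View pics/side0.png

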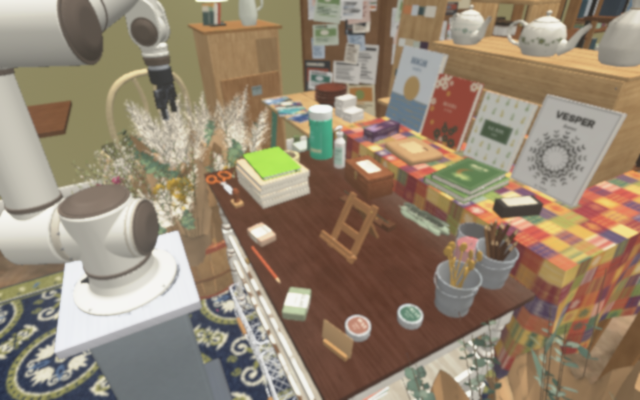

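View pics/top0.png

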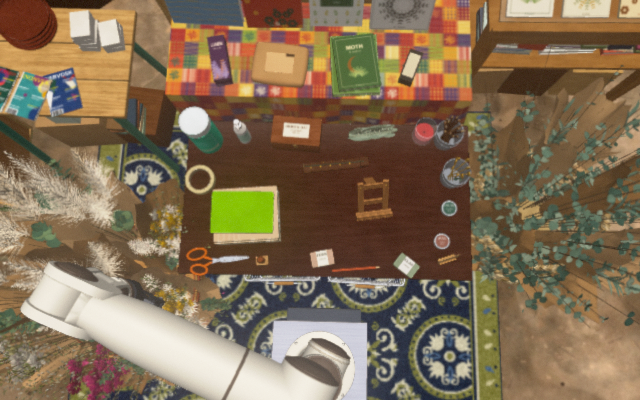

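The side view shows the notebook on the stack at (272,162), the easel at about (350,230) and soap_a at (262,232). The top view shows the notebook at (243,211), the stack's end at about column 280 and the easel at (372,200). Next I'll check the finger geometry from the wrist.

```bash
python3 - <<'E'
from h import *
np.set_printoptions(precision=3,suppress=True)
o=bot.get_obs(); c=bot.camera('wrist'); s=bot.camera('side'); t=bot.camera('top')
print(c['mount'],c['fovy'])
a=c['img']; b=cv2.resize(s['img'][0:130,110:240],(400,400),interpolation=cv2.INTER_CUBIC)
cv2.imwrite('pics/w.png',np.hstack([cv2.resize(a,(400,400*400//640)).copy() if 0 else cv2.copyMakeBorder(cv2.resize(a,(400,250)),0,150,0,0,0),b])[...,::-1])
E
```

```text
[[ 0.    -0.953 -0.301  0.077]
 [ 1.     0.     0.001 -0.001]
 [-0.001 -0.301  0.953 -0.17 ]
 [ 0.     0.     0.     1.   ]] 64.98685130411694
```

View pics/w.png

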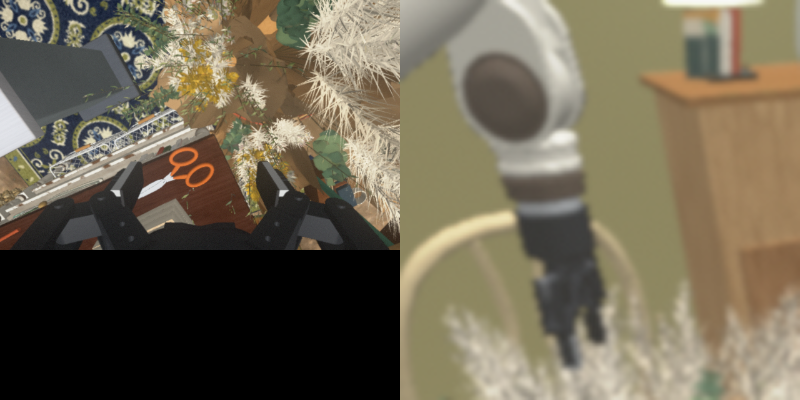

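The gripper is a Robotiq-style hand and this interface gives no tilt command. One short free-air move will show how the arm behaves at its reach limit.

```bash
python3 -m inch '[[0,0,6,0],[0,0,12,0],[0,0,18,0],[0,0,24,0],[0,0,30,0],[0,0,36,0],[0,0,42,0],[0,0,48,0]]' 0 30; python3 -c "
from h import *
o=bot.get_obs();print(np.round(o['q'],1),o['ee_pos'],o['tcp_rot'],o['time'])"
```

```text
time: 2.25
ee_pos: [0.2353, 0.5039, 0.4824]
tcp_rot: [174.8, 0.0, 155.0]
wrist_force: [-0.0, -0.3, -0.2]
opening: -0.0002
grasp_force: 0.0
[ 65.   25.1  70.7 130.5  -0.   90. ] [0.23525495 0.50385985 0.4823786 ] [1.74795127e+02 1.28976390e-04 1.54969406e+02] 2.25
```

```bash
cat >> h.py <<'E'
def green(c):
    h=cv2.cvtColor(c['img'],cv2.COLOR_RGB2HSV); m=cv2.inRange(h,(30,150,120),(55,255,255))
    n,l,s,_=cv2.connectedComponentsWithStats(m); i=1+np.argmax(s[1:,4]); m=(l==i).astype(np.uint8)
    return m,s[i]
def outline(c,o,z):
    m,s=green(c); k=max(cv2.findContours(m,0,2)[0],key=cv2.contourArea); b=cv2.boxPoints(cv2.minAreaRect(k))
    return np.array([onz(c,o,p,z) for p in b])
E
python3 - <<'E'
from h import *
np.set_printoptions(precision=3,suppress=True)
o=bot.get_obs(); t=bot.camera('top'); s=bot.camera('side')
print('nb',outline(t,o,.102)[:,:2])
print(green(t)[1],green(s)[1])
for p in [(280,186),(278,241),(213,243),(212,189)]: print(p,onz(t,o,p,.088)[:2])
A=cv2.resize(t['img'][170:280,185:300],(400,382),interpolation=cv2.INTER_CUBIC)
B=cv2.resize(s['img'][130:220,215:330],(400,313),interpolation=cv2.INTER_CUBIC)
cv2.imwrite('pics/z1.png',np.hstack([A,cv2.copyMakeBorder(B,0,69,0,0,0)])[...,::-1])
E
```

```text
nb [[0.431 0.366]
 [0.568 0.376]
 [0.573 0.166]
 [0.435 0.159]]
[ 210  191   64   42 2583] [244 147  54  30 887]
(280, 186) [0.594 0.145]
(278, 241) [0.408 0.143]
(213, 243) [0.396 0.358]
(212, 189) [0.578 0.374]
```

View pics/z1.png

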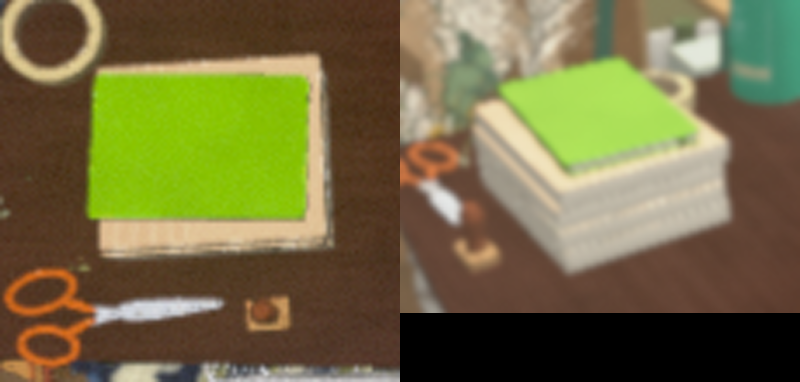

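The crop shows the notebook lying square on the stack. The stack's near end is at y≈0.148 and the tail overhangs the far end by about 1 cm. With the tool always pointing down, I'll push from behind the tail and pitch the notebook over the stack's edge.

```bash
python3 -m inch '[[3.4,-1,-3,-9],[6.8,-2,-6,-18],[10,-3,-9,-27],[13.4,-4,-12,-36],[16.8,-5,-15,-45],[20,-6,-18,-54],[23.4,-7,-20,-65],[26.8,-8,-20,-65]]' 4 30
```

```text
time: 3.35
ee_pos: [0.504, 0.4237, 0.2791]
tcp_rot: [175.1, 0.1, 89.8]
wrist_force: [0.2, 0.4, 0.1]
opening: 0.0398
grasp_force: 0.0
```

Unexpected but useful: when the arm reaches its limit, the small tilt it picks up becomes part of the commanded pose. If I build up about 25–30° of tilt high up, the open jaws can straddle the overhanging head edge. Repeating the move with the tool turned half round would remove the tilt again.

```bash
python3 -m inch '[[-1,-1,6,5],[-2,-2,12,10],[-3,-3,18,15],[-4,-4,24,20],[-5,-5,30,25],[-6,-6,36,30],[-7,-6.5,42,35],[-8,-7,48,40]]' ; python3 -m inch '[[0,0,6,0],[0,0,12,0],[0,0,18,0],[0,0,24,0],[0,0,30,0],[0,0,36,0],[0,0,42,0],[0,0,48,0]]'; python3 -c "
from h import *
o=bot.get_obs();print(np.round(o['q'],1))"
```

```text
time: 4.35
ee_pos: [0.4097, 0.3388, 0.5211]
tcp_rot: [170.7, 0.0, 130.1]
wrist_force: [0.0, 0.5, -0.6]
opening: 0.0402
grasp_force: 0.0
time: 5.35
ee_pos: [0.388, 0.3211, 0.5592]
tcp_rot: [166.5, 0.1, 130.0]
wrist_force: [-0.4, -0.1, 0.5]
opening: 0.0397
grasp_force: 0.0
[ 39.6  16.7  70.7 130.5   0.   89.6]
```

```bash
for i in 1; do python3 -m inch '[[-2,-1.6,5.7,0],[-4,-3.3,11.4,0],[-6,-5,17,0],[-8,-6.6,22.8,0],[-10,-8,28.5,0],[-12,-10,34,0],[-14,-11.5,40,0],[-16,-13,45.6,0]]'; done; python3 -m inch '[[-2,-1.6,5.7,0],[-4,-3.3,11.4,0],[-6,-5,17,0],[-8,-6.6,22.8,0],[-10,-8,28.5,0],[-12,-10,34,0],[-14,-11.5,40,0],[-16,-13,45.6,0]]'; python3 -c "
from h import *
o=bot.get_obs();print(np.round(o['q'],1))"
```

```text
time: 6.35
ee_pos: [0.3555, 0.2951, 0.6067]
tcp_rot: [160.9, 0.1, 130.0]
wrist_force: [0.3, -0.1, -0.1]
opening: 0.04
grasp_force: 0.0
time: 7.35
ee_pos: [0.3215, 0.2679, 0.6478]
tcp_rot: [155.5, 0.1, 130.0]
wrist_force: [0.4, -0.3, -0.2]
opening: 0.0402
grasp_force: 0.0
[ 39.8   5.8  70.7 130.5  -0.   89.9]
```

```bash
python3 -m inch '[[-2,-1.6,5.7,0],[-4,-3.3,11.4,0],[-6,-5,17,0],[-8,-6.6,22.8,0],[-10,-8,28.5,0],[-12,-10,34,0],[-14,-11.5,40,0],[-16,-13,45.6,0]]'; python3 -m inch '[[-2,-1.6,5.7,0],[-4,-3.3,11.4,0],[-6,-5,17,0],[-8,-6.6,22.8,0],[-10,-8,28.5,0],[-12,-10,34,0],[-14,-11.5,40,0],[-16,-13,45.6,0]]' 0 30; python3 -c "
from h import *
o=bot.get_obs();print(np.round(o['q'],1))"
```

```text
time: 8.35
ee_pos: [0.2872, 0.2402, 0.6824]
tcp_rot: [150.5, 0.1, 130.0]
wrist_force: [0.9, 0.1, 0.2]
opening: 0.0398
grasp_force: 0.0
time: 9.35
ee_pos: [0.2535, 0.2124, 0.7111]
tcp_rot: [145.9, 0.1, 130.0]
wrist_force: [0.2, 0.0, -1.0]
opening: 0.0001
grasp_force: 0.0
[ 4.010e+01 -3.900e+00  7.070e+01  1.305e+02 -1.000e-01  9.010e+01]
```

```bash
python3 -m inch '[[3,3,-3,-5],[6,6,-6,-10],[9,9,-9,-15],[12,12,-13,-20],[15,15,-17,-25],[18,17,-21,-30],[21,19.5,-25,-35],[25,22,-29,-40]]'; python3 -m inch '[[0,0,-5,0],[0,0,-10,0],[0,0,-15,0],[0,0,-15,0],[0,0,-15,0],[0,0,-15,0],[0,0,-15,0],[0,0,-15,0]]'; python3 -c "
from h import *
o=bot.get_obs();print(np.round(o['q'],1),o['ee_pos'],o['tcp_rot'])"
```

```text
time: 10.35
ee_pos: [0.5038, 0.4331, 0.4199]
tcp_rot: [145.8, 0.1, 89.8]
wrist_force: [-0.1, 1.1, 1.0]
opening: -0.0003
grasp_force: 0.0
time: 11.35
ee_pos: [0.5035, 0.4326, 0.2721]
tcp_rot: [145.8, 0.0, 90.0]
wrist_force: [-0.4, -0.4, -0.1]
opening: -0.0
grasp_force: 0.0
[ 52.8  -3.4   2.   73.1 -26.6 137.5] [0.50354676 0.43256845 0.27213603] [1.45815892e+02 2.47492464e-02 8.99601081e+01]
```

```bash
python3 -m inch '[[0,0,-4,0],[0,0,-8,0],[0,0,-12,0],[0,0,-15,0],[0,0,-16.5,0],[0,0,-16.5,0],[0,-2,-16.5,0],[0,-4,-16.5,0]]'; python3 -m inch '[[0,-2,0,0],[0,-3,0,0],[0,-4,0,0],[0,-5.5,0,0],[0,-7,0,0],[0,-8.5,0,0],[0,-9.7,0,0],[0,-9.7,0,0]]'; python3 - <<'E'
from h import *
np.set_printoptions(precision=3,suppress=True)
o=bot.get_obs(); t=bot.camera('top')
print('nb',outline(t,o,.102)[:,:2]); save(t,'t1')
for n in ('notebook','notebook_head','notebook_tail'):
    print(n,[(l['score'],onz(t,o,l['point'],.1)) for l in bot.landmark_of(n,t)[:1]])
s=bot.camera('side')
B=cv2.resize(s['img'][130:220,215:330],(400,313),interpolation=cv2.INTER_CUBIC)
A=cv2.resize(t['img'][170:260,205:320],(400,313),interpolation=cv2.INTER_CUBIC)
cv2.imwrite('pics/z2.png',np.hstack([A,B])[...,::-1])
E
```

```text
time: 12.35
ee_pos: [0.504, 0.3927, 0.1084]
tcp_rot: [145.8, -0.0, 90.0]
wrist_force: [0.3, 0.1, 0.1]
opening: -0.0002
grasp_force: 0.0
time: 13.35
ee_pos: [0.5035, 0.2944, 0.1064]
tcp_rot: [145.8, 0.1, 89.9]
wrist_force: [1.0, 0.2, -0.2]
opening: 0.0
grasp_force: 0.0
nb [[0.568 0.376]
 [0.573 0.166]
 [0.435 0.159]
 [0.431 0.366]]
notebook [(0.66, array([0.492, 0.267, 0.1  ]))]
notebook_head [(0.72, array([0.506, 0.166, 0.1  ]))]
notebook_tail [(0.92, array([0.505, 0.367, 0.1  ]))]
```

View pics/z2.png

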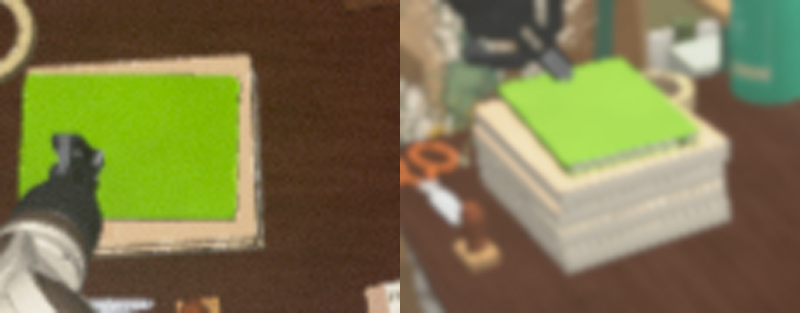

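The finger slid over the notebook: the tip shows on top of it in both views and nothing moved. I'll back off, go 8 mm lower behind the tail and push again.

```bash
python3 -m inch '[[0,1,3,0],[0,6,3,0],[0,11.2,3,0],[0,11.2,0,0],[0,11.2,-0.8,0],[0,11.2,-0.8,0],[0,10,-0.8,0],[0,8.5,-0.8,0]]'; python3 -m inch '[[0,-1.2,0,0],[0,-2.4,0,0],[0,-3.6,0,0],[0,-4.8,0,0],[0,-6,0,0],[0,-7.2,0,0],[0,-8.4,0,0],[0,-8.4,0,0]]'; python3 - <<'E'
from h import *
np.set_printoptions(precision=3,suppress=True)
o=bot.get_obs(); t=bot.camera('top')
print('nb',outline(t,o,.102)[:,:2]); save(t,'t2')
E
```

```text
time: 14.6
ee_pos: [0.5037, 0.3794, 0.0994]
tcp_rot: [145.8, 0.0, 89.9]
wrist_force: [-0.2, 0.8, 1.4]
opening: -0.0003
grasp_force: 0.0
time: 15.6
ee_pos: [0.5034, 0.2955, 0.0983]
tcp_rot: [145.8, 0.1, 89.9]
wrist_force: [1.4, -0.2, 0.1]
opening: -0.0002
grasp_force: 0.0
nb [[0.568 0.376]
 [0.573 0.166]
 [0.435 0.159]
 [0.431 0.366]]
```

```bash
python3 -m inch '[[0,0,-0.2,0],[0,0,-0.2,0],[0,0,-0.4,0],[0,0,-0.4,0],[0,0,-0.6,0],[0,0,-0.6,0],[0,0,-0.6,0],[0,0,-0.6,0]]'; python3 - <<'E'
from h import *
np.set_printoptions(precision=3,suppress=True)
o=bot.get_obs(); t=bot.camera('top'); s=bot.camera('side');w=bot.camera('wrist')
print(o['wrist_force'],o['torque'])
print(proj(t,o,o['ee_pos']),proj(s,o,o['ee_pos']))
A=cv2.resize(t['img'][170:260,205:320],(400,313),interpolation=cv2.INTER_CUBIC)
cv2.circle(A,tuple(int(v) for v in (proj(t,o,o['ee_pos'])[0]-[205,170])*3.48),3,(255,0,0),-1)
cv2.imwrite('pics/z3.png',np.hstack([A,cv2.copyMakeBorder(cv2.resize(w['img'],(400,250)),0,63,0,0,0)])[...,::-1])
E
```

```text
time: 16.65
ee_pos: [0.5034, 0.2963, 0.0922]
tcp_rot: [145.9, 0.1, 90.0]
wrist_force: [0.2, 0.1, -0.4]
opening: -0.0002
grasp_force: 0.0
[ 0.24   0.105 -0.404] [-0.014  0.523  0.003]
[[233.297 211.183]] [[267.905 160.047]]
```

View pics/z3.png

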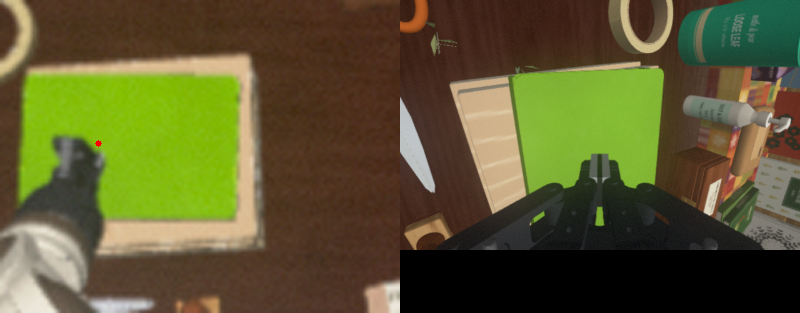

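```bash
python3 - <<'E'
from h import *
np.set_printoptions(precision=3,suppress=True)
o=bot.get_obs(); t=bot.camera('top'); s=bot.camera('side');w=bot.camera('wrist')
X=tri(ray(s,o,(263,152)),ray(t,o,(226,211)));print(X,proj(s,o,X),proj(t,o,X))
print('wrist TCP px',proj(w,o,o['ee_pos']))
R=Ro.from_euler('xyz',o['tcp_rot'],degrees=True).as_matrix();print(R)
# notebook corners seen by wrist, full-res px from crop
for n in ('notebook_tail','notebook_head','notebook'):
    print(n,[(l['score'],l['point'],onz(w,o,l['point'],.1)) for l in bot.landmark_of(n,w)[:1]])
print(proj(w,o,[[.568,.376,.102],[.431,.366,.102]]))
B=s['img'][120:200,230:310]; cv2.imwrite('pics/z4.png',np.hstack([cv2.resize(B,(400,400),interpolation=cv2.INTER_CUBIC),cv2.resize(t['img'][180:240,205:265],(400,400),interpolation=cv2.INTER_CUBIC)])[...,::-1])
E
```

```text
[0.497 0.315 0.118] [[263.637 151.87 ]] [[225.794 211.673]]
wrist TCP px [[319.219 237.952]]
[[ 0.001  0.828  0.561]
 [ 1.     0.    -0.002]
 [-0.001  0.561 -0.828]]
notebook_tail [(0.58, [321.3, 112.0], array([0.499, 0.368, 0.1  ]))]
notebook_head []
notebook []
[[417.204  96.905]
 [175.312 121.289]]
```

View pics/z4.png

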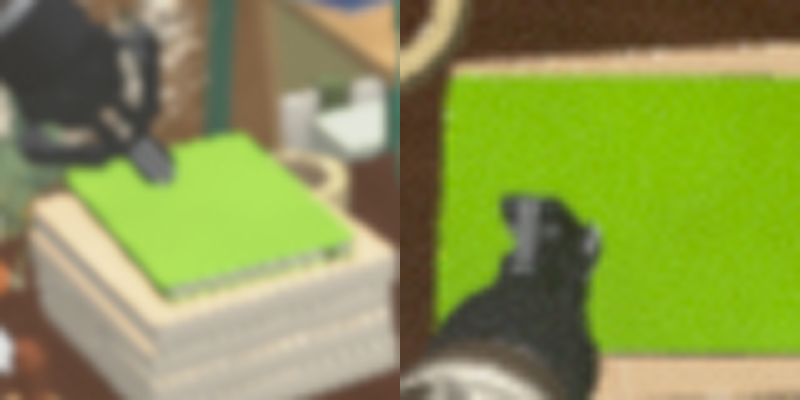

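The two views put the fingertip above the notebook's surface although the measured TCP is below it, so the tips sit short of where I assumed. I'll feel downward in small steps to find the contact height.

```bash
python3 -m inch '[[0,0,-0.1,0],[0,0,-0.2,0],[0,0,-0.3,0],[0,0,-0.4,0],[0,0,-0.5,0],[0,0,-0.6,0],[0,0,-0.6,0],[0,0,-0.6,0]]'; python3 - <<'E'
from h import *
np.set_printoptions(precision=3,suppress=True)
o=bot.get_obs(); print(o['wrist_force'],o['torque'],o['q'],o['joint_efforts'])
t=bot.camera('top'); s=bot.camera('side')
m=green(s)[0]; print(green(s)[1])
for c,n in((t,'top'),(s,'side')):
    g=cv2.cvtColor(c['img'],cv2.COLOR_RGB2HSV); 
    print(n,proj(c,o,o['ee_pos']))
    m,b=green(c); hull=cv2.convexHull(np.argwhere(m)[:,::-1].astype(np.int32)); f=np.zeros_like(m); cv2.fillConvexPoly(f,hull,1)
    h=(f>0)&(m==0); n2,l,st,ce=cv2.connectedComponentsWithStats(h.astype(np.uint8)); i=1+np.argmax(st[1:,4]); p=np.argwhere(l==i); print(st[i], 'lowest',p[np.argmax(p[:,0])][::-1],'rightmost',p[np.argmax(p[:,1])][::-1],'top',p[np.argmin(p[:,0])][::-1])
E
```

```text
time: 18.1
ee_pos: [0.5034, 0.2963, 0.0862]
tcp_rot: [145.9, 0.1, 90.0]
wrist_force: [-0.5, 0.1, 0.7]
opening: -0.0002
grasp_force: 0.0
[-0.536  0.091  0.733] [0.044 0.496 0.037] [ 42.123 -18.803 -32.104  50.056 -22.184 126.822] [ -0.    -30.767  51.226  -4.831  -1.095  -0.   ]
[245 147  53  30 803]
top [[233.687 211.501]]
[212 210  24  23 326] lowest [232 232] rightmost [235 215] top [221 210]
side [[268.059 161.589]]
[247 150  20  10  85] lowest [261 159] rightmost [266 155] top [263 150]
```

```bash
python3 - <<'E'
from h import *
np.set_printoptions(precision=1,suppress=True)
o=bot.get_obs(); t=bot.camera('top'); s=bot.camera('side'); w=bot.camera('wrist')
R=Ro.from_euler('xyz',o['tcp_rot'],degrees=True).as_matrix()
for l in (.008,-.005,-.015,-.025,-.035): 
    X=np.array(o['ee_pos'])+R[:,2]*l; print(l,X*1000,proj(s,o,X)[0],proj(t,o,X)[0],proj(w,o,X)[0])
cv2.imwrite('pics/z5.png',np.hstack([cv2.resize(s['img'][140:170,240:270],(400,400),interpolation=cv2.INTER_CUBIC),cv2.resize(w['img'][200:300,270:370],(400,400),interpolation=cv2.INTER_CUBIC)])[...,::-1])
E
```

```text
0.008 [507.9 296.3  79.6] [269.4 163. ] [234.2 210.5] [319.2 232.6]
-0.005 [500.6 296.3  90.4] [267.2 160.7] [233.4 212.1] [319.2 241.5]
-0.015 [495.  296.4  98.7] [265.5 158.9] [232.7 213.3] [319.2 249.3]
-0.025 [489.4 296.4 106.9] [263.8 157.1] [232.1 214.6] [319.3 257.9]
-0.035 [483.8 296.4 115.2] [262.  155.3] [231.4 215.9] [319.3 267.6]
```

View pics/z5.png

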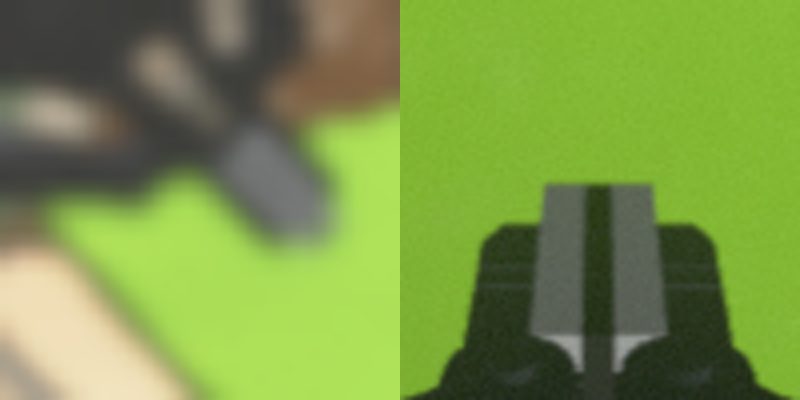

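Zoomed in, the tips end about 3 cm behind the nominal TCP along the tool: wrist row 246, side pixel (262,158). A slow touch will pin down the offset.

```bash
python3 -m inch '[[0,0,-0.3,0],[0,0,-0.5,0],[0,0,-0.6,0],[0,0,-0.7,0],[0,0,-0.8,0],[0,0,-0.8,0],[0,0,-0.8,0],[0,0,-0.8,0]]'; python3 -c "
from h import *
o=bot.get_obs(); print(bot.nose_length,o['torque'],o['ee_pos'])"
```

```text
time: 19.35
ee_pos: [0.5054, 0.2973, 0.0843]
tcp_rot: [145.4, -0.1, 89.9]
wrist_force: [-19.5, -8.7, 32.4]
opening: -0.0002
grasp_force: 16.2
0.008 [-1.57730196  0.26967227 -0.99567409] [0.5053971  0.29733855 0.08430255]
```

```bash
python3 -m inch '[[0,0,2,0],[0.5,0,4,0],[1.8,6,4,0],[1.8,10.5,4,0],[1.8,10.5,1.5,0],[1.8,10.5,-0.1,0],[1.8,9.5,-0.1,0],[1.8,8.5,-0.1,0]]'; python3 -m inch '[[0,-1.2,0,0],[0,-2.4,0,0],[0,-3.6,0,0],[0,-4.8,0,0],[0,-6,0,0],[0,-7.2,0,0],[0,-8.4,0,0],[0,-8.4,0,0]]'; python3 - <<'E'
from h import *
np.set_printoptions(precision=3,suppress=True)
o=bot.get_obs(); t=bot.camera('top')
print('nb',outline(t,o,.102)[:,:2]); save(t,'t3')
E
```

```text
time: 20.35
ee_pos: [0.5217, 0.3803, 0.078]
tcp_rot: [145.8, 0.0, 89.9]
wrist_force: [-0.3, -0.9, 1.2]
opening: -0.0001
grasp_force: 0.5
time: 21.35
ee_pos: [0.5212, 0.296, 0.0768]
tcp_rot: [145.9, 0.1, 89.9]
wrist_force: [-0.3, -0.2, -0.3]
opening: -0.0002
grasp_force: 0.0
nb [[0.57  0.289]
 [0.575 0.082]
 [0.437 0.077]
 [0.433 0.281]]
```

The push moved it cleanly: the head is at y≈0.08, about 7 cm past the edge. I'll push 1.2 cm more, retreat up, then swing the tool round the long way to point at +y, staying inside joint 6's range.

```bash
python3 -m inch '[[0,-0.6,0,0],[0,-1.2,0,0],[0,-1.2,0,0],[0,1,1,0],[0,1,6,-8],[0,-3,12,-18],[-0.5,-7,18,-28],[-1,-11,22,-38]]' 8.5; python3 -m inch '[[0,-1,0,-10],[0,-2,0,-20],[0,-3,0,-30],[0,-4,0,-40],[0,-5,0,-50],[0,-6,0,-60],[0,-7,0,-70],[0,-7.5,0,-80]]';  python3 -m inch '[[0,0,0,-10],[0,0,0,-20],[0,0,0,-30],[0,0,0,-40],[0,0,0,-50],[0,0,0,-60],[0,0,0,-70],[0,0,0,-80]]';  python3 -m inch '[[0,0,0,-10],[0,0,0,-20],[0,0,0,-30],[0,0,0,-40],[0,0,0,-50],[0,0,0,-60],[0,0,0,-70],[0,0,0,-72]]'; python3 - <<'E'
from h import *
np.set_printoptions(precision=3,suppress=True)
o=bot.get_obs(); t=bot.camera('top'); print(np.round(o['q'],1))
print('nb',outline(t,o,.102)[:,:2])
E
```

```text
time: 22.4
ee_pos: [0.512, 0.1954, 0.2891]
tcp_rot: [145.8, 0.1, 51.7]
wrist_force: [-0.0, 0.4, -1.0]
opening: 0.0851
grasp_force: 0.0
time: 23.4
ee_pos: [0.5511, -0.0091, 0.2848]
tcp_rot: [155.7, 2.0, 12.6]
wrist_force: [0.2, 0.1, -0.3]
opening: 0.0851
grasp_force: 0.0
time: 24.4
ee_pos: [0.5164, -0.1945, 0.283]
tcp_rot: [169.6, 5.2, -14.7]
wrist_force: [0.4, 0.0, -0.2]
opening: 0.0848
grasp_force: 0.0
time: 25.4
ee_pos: [0.4029, -0.3321, 0.2832]
tcp_rot: [-175.2, 8.7, -42.3]
wrist_force: [-0.1, -0.4, -0.0]
opening: 0.0847
grasp_force: 0.0
[-42.4  13.4  27.9 113.2   4.8 179.9]
nb [[0.563 0.284]
 [0.581 0.077]
 [0.441 0.064]
 [0.424 0.267]]
```

Joint 6 ran to its 180° stop because yaw and joint 6 turn in opposite senses, and that took away most of the tilt. The notebook is fine and out by about 8 cm. I'll rebuild the tilt here, turning the right way, and test larger overshoots.

```bash
python3 -m inch '[[-0.5,0.5,6,11],[-1,1,12,22],[-2,2,18,33],[-3,3,24,44],[-5,5,60,55],[-10,9,100,66],[-20,18,150,77],[-40,36,200,88]]'; python3 -m inch '[[-80,72,200,0],[-80,72,200,0],[-80,72,200,0],[-80,72,200,0],[-80,72,200,0],[-80,72,200,0],[-80,72,200,0],[-80,72,200,0]]';  python3 -c "
from h import *
o=bot.get_obs();print(np.round(o['q'],1)); print(Ro.from_euler('xyz',o['tcp_rot'],degrees=True).as_matrix().round(3))"
```

```text
time: 26.45
ee_pos: [0.3119, -0.2714, 0.4718]
tcp_rot: [-179.1, 7.8, 42.8]
wrist_force: [0.1, 0.0, 1.0]
opening: 0.0848
grasp_force: 0.0
time: 27.45
ee_pos: [0.1597, -0.225, 0.4925]
tcp_rot: [177.6, 7.5, 42.4]
wrist_force: [-0.1, 0.3, -0.2]
opening: 0.0851
grasp_force: 0.0
[-46.1 -14.   28.7 130.5  -7.6  91.2]
[[ 0.732  0.678 -0.068]
 [ 0.668 -0.734 -0.119]
 [-0.131  0.042 -0.991]]
```

```bash
python3 -m inch '[[4,-4,2,0],[8,-8,4,0],[12,-12,8,0],[14,-15,14,0],[14,-15,20,0],[14,-15,26,0],[14,-15,32,0],[14,-15,38,0]]'; python3 -m inch '[[-1,1,40,0],[-1,1,80,0],[-1,1,80,0],[-1,1,80,0],[-2,2,100,0],[-2,2,120,0],[-2,2,150,0],[-2,2,200,0]]';  python3 -c "
from h import *
o=bot.get_obs();print(np.round(o['q'],1)); print(Ro.from_euler('xyz',o['tcp_rot'],degrees=True).as_matrix().round(3))"
```

```text
time: 28.45
ee_pos: [0.2643, -0.3633, 0.5268]
tcp_rot: [173.8, 7.7, 42.4]
wrist_force: [-0.2, 0.1, 0.6]
opening: 0.0847
grasp_force: 0.0
time: 29.45
ee_pos: [0.2117, -0.3626, 0.5596]
tcp_rot: [170.2, 8.3, 42.3]
wrist_force: [0.5, 0.8, 0.9]
opening: 0.0856
grasp_force: 0.0
[-54.6   5.   56.2 130.5  -6.9  81.8]
[[ 0.732  0.681  0.009]
 [ 0.666 -0.713 -0.221]
 [-0.144  0.168 -0.975]]
```

```bash
python3 -m inch '[[0,0,6,0],[0,0,12,0],[0,0,18,0],[0,0,24,0],[0,0,30,0],[0,0,36,0],[0,0,42,0],[0,0,48,0]]'; python3 -m inch '[[-1.2,2,5.7,0],[-2.4,4,11.4,0],[-3.6,6,17,0],[-4.8,8,22.8,0],[-6,10,28.5,0],[-7.2,12,34,0],[-8.4,14,40,0],[-9.6,16,45.6,0]]';  python3 -c "
from h import *
o=bot.get_obs();print(np.round(o['q'],1)); print(Ro.from_euler('xyz',o['tcp_rot'],degrees=True).as_matrix().round(3))"
```

```text
time: 30.45
ee_pos: [0.1874, -0.369, 0.5873]
tcp_rot: [166.6, 9.1, 42.1]
wrist_force: [0.8, -0.3, 0.2]
opening: 0.0851
grasp_force: 0.0
time: 31.45
ee_pos: [0.1202, -0.3122, 0.6133]
tcp_rot: [163.0, 10.2, 41.8]
wrist_force: [-0.7, -0.3, 1.1]
opening: 0.0848
grasp_force: 0.0
[-64.7  -6.4  53.2 130.5  -4.5  71.2]
[[ 0.734  0.676  0.068]
 [ 0.656 -0.679 -0.33 ]
 [-0.177  0.287 -0.941]]
```

```bash
python3 -m inch '[[2,-5,2,-5],[4,-11,6,-10],[4,-11,12,-15],[4,-11,18,-20],[4,-11,24,-20],[4,-11,30,-20],[4,-11,36,-20],[4,-11,42,-20]]'; python3 -m inch '[[-0.8,2,5.7,0],[-1.6,4,11.4,0],[-2.4,6,17,0],[-3.2,8,22.8,0],[-4,10,28.5,0],[-4.8,12,34,0],[-5.6,14,40,0],[-6.4,16,45.6,0]]';  python3 -c "
from h import *
o=bot.get_obs();print(np.round(o['q'],1)); print(Ro.from_euler('xyz',o['tcp_rot'],degrees=True).as_matrix().round(3))"
```

```text
time: 32.45
ee_pos: [0.1233, -0.415, 0.6254]
tcp_rot: [159.4, 10.4, 21.8]
wrist_force: [0.9, -0.3, -0.3]
opening: 0.0848
grasp_force: 0.0
time: 33.45
ee_pos: [0.0548, -0.3458, 0.6569]
tcp_rot: [155.9, 10.9, 21.5]
wrist_force: [0.4, 0.3, 0.3]
opening: 0.0849
grasp_force: 0.0
[-74.4  -3.6  62.2 130.5  -7.4  80.1]
[[ 0.913  0.407 -0.01 ]
 [ 0.361 -0.821 -0.443]
 [-0.189  0.401 -0.897]]
```

Tilt along the jaw line is now 24°, enough to straddle the edge. Next I turn the right way and travel to the head side.

```bash
python3 -m inch '[[3.5,1,-2,10],[7,2,-4,20],[10.5,3,-6,30],[14,4,-8,40],[17.5,5,-10,50],[21,6,-12,60],[24.5,7,-14,70],[28,8,-16,80]]'; python3 -m inch '[[2,4,-2,10],[4,8,-5,20],[6,12,-8,30],[8,16,-12,40],[10,20,-16,50],[12,24,-20,60],[14,28,-24,70],[14.5,31,-26,78.5]]';  python3 -c "
from h import *
o=bot.get_obs();print(np.round(o['q'],1)); print(Ro.from_euler('xyz',o['tcp_rot'],degrees=True).as_matrix().round(3))"
```

```text
time: 34.45
ee_pos: [0.3359, -0.2656, 0.4964]
tcp_rot: [155.9, 10.9, 101.9]
wrist_force: [0.3, -0.5, 0.7]
opening: 0.0851
grasp_force: 0.0
time: 35.45
ee_pos: [0.4799, 0.0453, 0.234]
tcp_rot: [155.9, 10.7, -179.6]
wrist_force: [-0.6, -0.0, 0.6]
opening: 0.0847
grasp_force: 0.0
[-10.9 -12.5  -6.8  90.2  25.7 -12.4]
[[-0.983 -0.082  0.167]
 [-0.006  0.912  0.41 ]
 [-0.186  0.402 -0.897]]
```

```bash
python3 -m inch '[[0.9,2,-4.5,0],[1.8,4.1,-9,0],[2.6,6.1,-13.4,0],[3,6.9,-15.2,0],[3.2,7.5,-16.6,0],[3.5,8.1,-17.8,0],[3.5,8.1,-17.8,0],[3.5,8.1,-17.8,0]]'; python3 - <<'E'
from h import *
o=bot.get_obs(); s=bot.camera('side'); w=bot.camera('wrist')
cv2.imwrite('pics/z6.png',np.hstack([cv2.resize(s['img'][130:200,240:310],(400,400),interpolation=cv2.INTER_CUBIC),cv2.copyMakeBorder(cv2.resize(w['img'],(400,250)),0,150,0,0,0)])[...,::-1])
E
```

```text
time: 36.45
ee_pos: [0.5157, 0.1247, 0.0597]
tcp_rot: [155.9, 10.9, -180.0]
wrist_force: [-0.0, -0.1, 0.5]
opening: 0.0851
grasp_force: 0.0
```

View pics/z6.png

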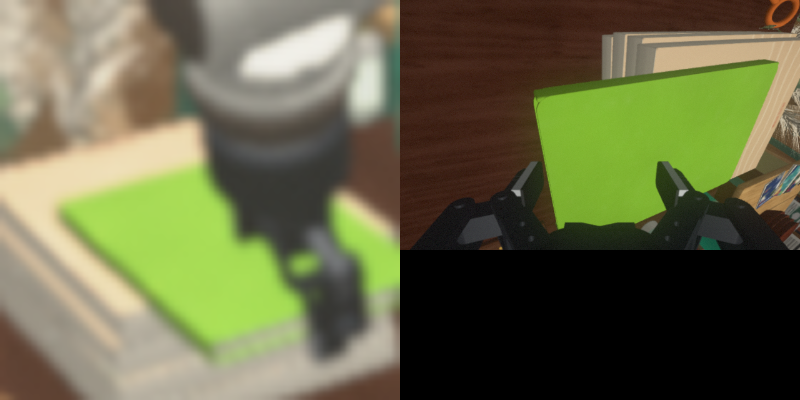

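The side view shows one finger below and in front of the head edge and the other above the back cover, so the jaws straddle it. Now close gently, then lift while the notebook pivots on its tail.

```bash
python3 -m inch '[[0,0,0,0],[0,0,0,0],[0,0,0.3,0],[0,0,0.6,0],[0,0,1,0],[0,0.2,1.5,0],[0,0.4,2,0],[0,0.6,3,0]]' 0.5 20; python3 -m inch '[[0,0.6,2,0],[0,1.2,4,0],[0,1.8,6,0],[0,2.4,8,0],[0,3,10,0],[0,3.6,12,0],[0,4.2,14,0],[0,4.2,14,0]]'
```

```text
time: 37.55
ee_pos: [0.5151, 0.1311, 0.0892]
tcp_rot: [155.9, 10.8, -180.0]
wrist_force: [-0.4, -4.4, 3.8]
opening: 0.0482
grasp_force: 20.4
time: 38.55
ee_pos: [0.5161, 0.1735, 0.232]
tcp_rot: [155.9, 11.1, -179.9]
wrist_force: [-2.2, -9.0, 17.2]
opening: 0.0143
grasp_force: 23.5
```

The opening is 14.3 mm, so the pads are flush on the notebook. I'll firm up the grip and lift it clear.

```bash
python3 -m inch '[[0,0,1.5,0],[0,0,3,0],[0,-0.5,5,0],[0,-1,8,0],[0,-1,11,0],[0,-1,14,0],[0,-1,16,0],[0,-1,16,0]]' 0.5 70; python3 - <<'E'
from h import *
np.set_printoptions(precision=3,suppress=True)
o=bot.get_obs(); s=bot.camera('side'); w=bot.camera('wrist'); t=bot.camera('top')
print(np.round(o['q'],1)); R=Ro.from_euler('xyz',o['tcp_rot'],degrees=True).as_matrix(); print(R)
P={}
for n in ('notebook_head','notebook_tail','notebook'):
    r={}
    for k,c in (('s',s),('t',t)):
        L=bot.landmark_of(n,c)[:1]
        if L: r[k]=(L[0]['point'],L[0]['score'],c)
    if len(r)==2:
        X=tri(*[ray(v[2],o,v[0]) for v in r.values()]); print(n,X,'tool',R.T@(X-o['ee_pos']),[v[1] for v in r.values()],[np.linalg.norm(proj(v[2],o,X)[0]-v[0]) for v in r.values()])
    else: print(n,{k:(v[0],v[1]) for k,v in r.items()})
save(s,'s6'); save(w,'w6'); save(t,'t6')
E
```

```text
time: 39.55
ee_pos: [0.5157, 0.1629, 0.3903]
tcp_rot: [155.9, 11.0, -180.0]
wrist_force: [0.4, 0.0, -1.7]
opening: 0.012
grasp_force: 68.5
[ 4.4 -4.7 17.8 99.7 23.2  4.6]
[[-0.982 -0.078  0.173]
 [-0.001  0.913  0.408]
 [-0.19   0.401 -0.896]]
notebook_head [0.514 0.145 0.423] tool [-0.004 -0.003 -0.036] [0.9, 0.78] [np.float64(0.5077530558366329), np.float64(0.5367759121577229)]
notebook_tail [ 0.413 -0.138  0.388] tool [ 0.101 -0.267 -0.139] [0.74, 0.66] [np.float64(18.49577927743739), np.float64(14.801629433080786)]
notebook [0.508 0.192 0.343] tool [0.017 0.008 0.053] [0.73, 0.68] [np.float64(1.9787346237922134), np.float64(2.111063561983977)]
```

The notebook is held (about 1.7 N) with the head mid-pad and the tail hanging clear. Now I turn the tilt inward, towards the base, and use the same height limit to stand the tool upright.

```bash
python3 -m inch '[[-1,-5.6,2,6],[-2,-11.2,4,12],[-3,-16.8,6,18],[-4,-22.4,8,24],[-6,-28,8,31],[-8,-33.6,8,38],[-10,-39,8,44],[-10.6,-44,8,50]]'; python3 -m inch '[[0,0,6,0],[0,0,12,0],[0,0,18,0],[0,0,24,0],[0,0,30,0],[0,0,36,0],[0,0,42,0],[0,0,48,0]]';  python3 -c "
from h import *
o=bot.get_obs();print(np.round(o['q'],1)); print(Ro.from_euler('xyz',o['tcp_rot'],degrees=True).as_matrix().round(3))"
```

```text
time: 41.0
ee_pos: [0.4083, -0.194, 0.3549]
tcp_rot: [159.5, 11.2, -129.9]
wrist_force: [1.2, 0.5, -0.6]
opening: 0.012
grasp_force: 68.8
time: 42.0
ee_pos: [0.3996, -0.1328, 0.3981]
tcp_rot: [163.0, 11.8, -130.3]
wrist_force: [0.6, -1.6, -1.6]
opening: 0.0122
grasp_force: 68.6
[-29.   10.4  36.  130.5  14.4 -82.4]
[[-0.633 -0.768 -0.097]
 [-0.747  0.573  0.338]
 [-0.204  0.286 -0.936]]
```

```bash
python3 -m inch '[[0,0,6,0],[0,0,12,0],[0,0,18,0],[0,0,24,0],[0,0,30,0],[0,0,36,0],[0,0,42,0],[0,0,48,0]]'; python3 -m inch '[[0,0,6,0],[0,0,12,0],[0,0,18,0],[0,0,24,0],[0,0,30,0],[0,0,36,0],[0,0,42,0],[0,0,48,0]]';  python3 -m inch '[[0,0,6,0],[0,0,12,0],[0,0,18,0],[0,0,24,0],[0,0,30,0],[0,0,36,0],[0,0,42,0],[0,0,48,0]]';  python3 -c "
from h import *
o=bot.get_obs();print(np.round(o['q'],1)); print(Ro.from_euler('xyz',o['tcp_rot'],degrees=True).as_matrix().round(3))"
```

```text
time: 43.0
ee_pos: [0.4058, -0.0719, 0.4385]
tcp_rot: [166.4, 12.8, -130.6]
wrist_force: [-0.4, 0.5, -2.4]
opening: 0.0126
grasp_force: 68.6
time: 44.0
ee_pos: [0.4145, -0.0056, 0.482]
tcp_rot: [169.7, 14.4, -130.9]
wrist_force: [-0.4, 0.7, -0.7]
opening: 0.0122
grasp_force: 68.6
time: 45.0
ee_pos: [0.4155, 0.0633, 0.5276]
tcp_rot: [172.5, 16.7, -131.3]
wrist_force: [-0.2, 0.1, -1.3]
opening: 0.0122
grasp_force: 68.6
[ -4.5   4.6  49.  130.5  17.8 -53.7]
[[-0.632 -0.77   0.09 ]
 [-0.719  0.626  0.3  ]
 [-0.287  0.125 -0.95 ]]
```

```bash
python3 -m inch '[[0,0,6,8],[0,0,12,16],[0,0,18,24],[0,0,24,30],[0,0,30,30],[0,0,36,30],[0,0,42,30],[0,0,48,30]]';  python3 -c "
from h import *
o=bot.get_obs();print(np.round(o['q'],1)); print(Ro.from_euler('xyz',o['tcp_rot'],degrees=True).as_matrix().round(3))"
```

```text
time: 46.0
ee_pos: [0.3984, 0.1426, 0.5131]
tcp_rot: [176.1, 17.9, -101.5]
wrist_force: [-0.2, -0.8, -1.5]
opening: 0.0121
grasp_force: 68.6
[  6.3   5.2  47.4 130.5  18.3 -72.6]
[[-0.189 -0.982 -0.006]
 [-0.932  0.178  0.315]
 [-0.308  0.065 -0.949]]
```

```bash
python3 - <<'E'
import cv2,numpy as np
t=cv2.imread('pics/top0.png'); s=cv2.imread('pics/side0.png')
cv2.imwrite('pics/e0.png',np.hstack([cv2.resize(t[170:230,345:405],(400,400),interpolation=cv2.INTER_CUBIC),cv2.resize(s[185:265,310:390],(400,400),interpolation=cv2.INTER_CUBIC)]))
E
```

```text
(no output)
```

View pics/e0.png

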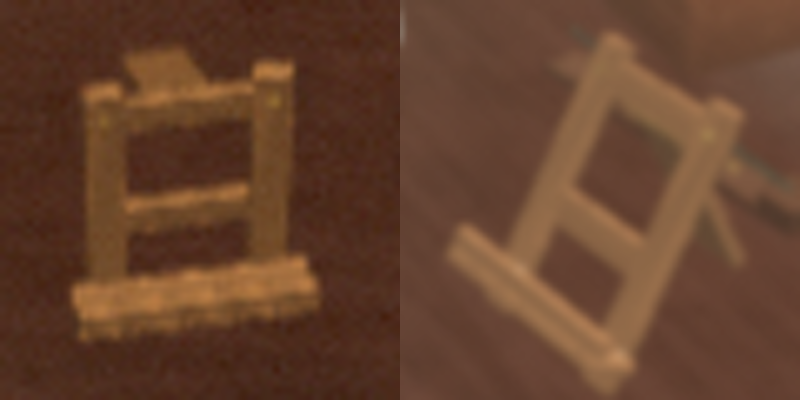

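The top crop shows the easel turned slightly, with the ledge running from (356,214) to (391,209) and the slat tops at (360,184) and (386,180). I'll compute its pose.

```bash
python3 - <<'E'
from h import *
np.set_printoptions(precision=3,suppress=True)
o=bot.get_obs(); t=bot.camera('top'); s=bot.camera('side'); print(o['time'])
for p,z in [((355.8,213.5),.033),((390.7,209.3),.033),((357,220.3),.035),((392.7,215.8),.035),((360.5,183.5),.15),((385.8,179.8),.15)]: print(p,onz(t,o,p,z))
L={}
for k,c in(('t',t),('s',s)):
    for n,z in (('easel_seat',.030),('easel',0)):
        r=bot.landmark_of(n,c)[:1]; 
        if r: L[k+n]=ray(c,o,r[0]['point']); print(k,n,r[0]['score'],np.round(r[0]['point']),onz(c,o,r[0]['point'],z))
for n in('easel_seat','easel'):
    if 't'+n in L and 's'+n in L: print(n,tri(L['t'+n],L['s'+n]))
E
```

```text
46.0
(355.8, 213.5) [ 0.515 -0.115  0.033]
(390.7, 209.3) [ 0.533 -0.236  0.033]
(357, 220.3) [ 0.491 -0.12   0.035]
(392.7, 215.8) [ 0.51  -0.242  0.035]
(360.5, 183.5) [ 0.594 -0.123  0.15 ]
(385.8, 179.8) [ 0.609 -0.205  0.15 ]
t easel_seat 0.62 [372. 211.] [ 0.527 -0.17   0.03 ]
t easel 0.67 [374. 215.] [ 0.518 -0.18   0.   ]
s easel_seat 0.82 [340. 242.] [ 0.532 -0.165  0.03 ]
s easel 0.71 [334. 255.] [ 0.511 -0.173  0.   ]
easel_seat [ 0.527 -0.17   0.035]
easel [ 0.513 -0.178  0.005]
```

```bash
python3 -m inch '[[0.7,-1.9,-1,-10],[1.5,-3.8,-2,-20],[2.2,-5.6,-3,-30],[3,-7.5,-4,-40],[3.8,-9.4,-5,-50],[4.5,-11.2,-6,-60],[5.2,-13,-7,-70],[6,-15,-8,-80]]'; python3 -m inch '[[0.8,-2,-1,-10.5],[1.5,-4,-2,-21],[2.3,-6,-3,-31.5],[3,-8,-4,-42],[3.9,-10,-5,-52],[4.7,-12,-6,-62],[5.5,-13.8,-7,-72],[6.3,-15.1,-8,-82]]'; python3 - <<'E'
from h import *
np.set_printoptions(precision=3,suppress=True)
o=bot.get_obs(); R=Ro.from_euler('xyz',o['tcp_rot'],degrees=True).as_matrix(); print(np.round(o['q'],1)); print(R)
t=bot.camera('top'); s=bot.camera('side')
T=np.array([.0386,-.003,.1645]); print('pred tail',o['ee_pos']+R@T)
for n in ('notebook_head','notebook_tail','notebook'):
    L=[bot.landmark_of(n,c)[:1] for c in (s,t)]
    if all(L):
        X=tri(ray(s,o,L[0][0]['point']),ray(t,o,L[1][0]['point'])); print(n,X,'tool',R.T@(X-o['ee_pos']),[l[0]['score'] for l in L], np.linalg.norm(proj(s,o,X)[0]-L[0][0]['point']))
    else: print(n,L)
save(s,'s7');save(t,'t7')
E
```

```text
time: 47.3
ee_pos: [0.4585, -0.0086, 0.4321]
tcp_rot: [176.0, 17.9, 178.2]
wrist_force: [0.2, -0.0, -1.4]
opening: 0.0119
grasp_force: 68.7
time: 48.3
ee_pos: [0.5216, -0.1595, 0.3518]
tcp_rot: [176.0, 17.9, 96.2]
wrist_force: [-1.0, 0.5, -1.8]
opening: 0.0125
grasp_force: 68.6
[ -7.8  -0.3  19.6 101.5 -16.3  74.2]
[[-0.103  0.989  0.102]
 [ 0.946  0.129 -0.297]
 [-0.308  0.066 -0.949]]
pred tail [ 0.531 -0.172  0.184]
notebook_head [ 0.518 -0.146  0.388] tool [ 0.002  0.    -0.039] [0.59, 0.53] 0.9801116166122108
notebook_tail [ 0.543 -0.17   0.178] tool [0.042 0.008 0.171] [0.75, 0.75] 1.4649146349317088
notebook [ 0.533 -0.162  0.287] tool [0.017 0.006 0.064] [0.75, 0.65] 2.4832934834600415
```

```bash
python3 -m inch '[[-0.3,0,-3,0],[-0.5,0,-6,0],[-0.5,0,-9,0],[-0.5,0,-11,0],[-0.5,0,-12,0],[-0.5,0,-12.4,0],[-0.5,0,-12.8,0],[-0.5,0,-12.8,0]]'; python3 - <<'E'
from h import *
np.set_printoptions(precision=3,suppress=True)
o=bot.get_obs(); R=Ro.from_euler('xyz',o['tcp_rot'],degrees=True).as_matrix(); print(o['wrist_force'],o['torque'])
t=bot.camera('top'); s=bot.camera('side')
for n in ('notebook_head','notebook_tail'):
    L=[bot.landmark_of(n,c)[:1] for c in (s,t)]
    if all(L):
        X=tri(ray(s,o,L[0][0]['point']),ray(t,o,L[1][0]['point'])); print(n,X,'tool',R.T@(X-o['ee_pos']),[l[0]['score'] for l in L])
    else: print(n,L)
save(s,'s8')
E
```

```text
time: 49.7
ee_pos: [0.5168, -0.1588, 0.2248]
tcp_rot: [176.0, 17.9, 96.6]
wrist_force: [0.1, -0.5, -1.2]
opening: 0.0121
grasp_force: 68.6
[ 0.101 -0.485 -1.233] [ 0.404  0.196 -0.019]
notebook_head [ 0.402 -0.329  0.363] tool [-0.191 -0.128 -0.093] [0.69, 0.3]
notebook_tail [ 0.536 -0.169  0.065] tool [0.037 0.007 0.157] [0.83, 0.58]
```

```bash
python3 -m inch '[[0,0,-0.3,0],[0,0,-0.5,0],[0,0,-0.7,0],[0,0,-0.9,0],[0,0,-1.1,0],[0,0,-1.3,0],[0,0,-1.3,0],[0,0,-1.3,0]]'
```

```text
time: 51.0
ee_pos: [0.5165, -0.1588, 0.2114]
tcp_rot: [176.0, 17.9, 96.6]
wrist_force: [-2.4, -0.7, 1.0]
opening: 0.0123
grasp_force: 68.7
```

Light contact: the slat is pressing the tail forward and up, so the tail has reached the slot from behind. I'll ease 4 mm towards the lip and settle lower.

```bash
python3 -m inch '[[-0.2,0,-0.1,0],[-0.3,0,-0.3,0],[-0.4,0,-0.5,0],[-0.4,0,-0.7,0],[-0.5,0,-0.9,0],[-0.5,0,-0.9,0],[-0.5,0,-0.9,0],[-0.5,0,-0.9,0]]'; python3 - <<'E'
from h import *
np.set_printoptions(precision=3,suppress=True)
o=bot.get_obs(); R=Ro.from_euler('xyz',o['tcp_rot'],degrees=True).as_matrix()
t=bot.camera('top'); s=bot.camera('side')
for n in ('notebook_tail',):
    L=[bot.landmark_of(n,c)[:1] for c in (s,t)]
    if all(L):
        X=tri(ray(s,o,L[0][0]['point']),ray(t,o,L[1][0]['point'])); print(n,X,'tool',R.T@(X-o['ee_pos']),[l[0]['score'] for l in L])
save(s,'s9')
E
```

```text
time: 52.0
ee_pos: [0.5116, -0.1587, 0.2022]
tcp_rot: [176.0, 17.9, 96.6]
wrist_force: [-3.1, 0.6, 0.7]
opening: 0.0121
grasp_force: 68.6
notebook_tail [ 0.528 -0.172  0.035] tool [0.037 0.004 0.164] [0.73, 0.62]
```

The tail is in the slot at (0.528,−0.172,0.035), right by the seat. Now open part-way, sinking slightly so the fingers stay around the head, and walk the head back onto the slats.

```bash
python3 -m inch '[[0,0,-0.3,0],[0,0,-0.7,0],[0,0,-1.2,0],[1,0.1,-1.4,0],[2.5,0.35,-1.5,0],[4,0.55,-1.7,0],[5.5,0.8,-2,0],[7,1,-2.4,0]]' 4 20;  python3 - <<'E'
from h import *
np.set_printoptions(precision=3,suppress=True)
o=bot.get_obs(); print(o['wrist_force'])
t=bot.camera('top'); s=bot.camera('side')
for n in ('notebook_head','notebook_tail','notebook'):
    L=[bot.landmark_of(n,c)[:1] for c in (s,t)]
    if all(L):
        X=tri(ray(s,o,L[0][0]['point']),ray(t,o,L[1][0]['point'])); print(n,X,[l[0]['score'] for l in L])
    else: print(n,L)
save(s,'s10');save(t,'t10')
E
```

```text
time: 53.2
ee_pos: [0.5829, -0.1485, 0.178]
tcp_rot: [176.0, 17.9, 96.6]
wrist_force: [0.3, 0.2, 0.0]
opening: 0.0395
grasp_force: 0.1
[0.264 0.173 0.023]
notebook_head [ 0.595 -0.154  0.223] [0.93, 0.89]
notebook_tail [ 0.532 -0.167  0.023] [0.95, 0.85]
notebook [ 0.56  -0.166  0.122] [0.91, 0.72]
```

The head is already back past vertical with the tail seated. I'll finish the lean, then withdraw upward.

```bash
python3 -m inch '[[1.2,0.2,-0.4,0],[2.4,0.35,-0.8,0],[3.5,0.5,-1.2,0],[4.2,0.6,-1.4,0],[4.2,0.6,-1.4,0],[4,0.6,-1,0],[3.8,0.6,1,0],[3.8,0.6,3,0]]' 5;  python3 - <<'E'
from h import *
np.set_printoptions(precision=3,suppress=True)
o=bot.get_obs(); print(o['wrist_force'])
t=bot.camera('top'); s=bot.camera('side')
P={}
for n in ('notebook_head','notebook_tail','notebook'):
    L=[bot.landmark_of(n,c)[:1] for c in (s,t)]
    if all(L):
        X=tri(ray(s,o,L[0][0]['point']),ray(t,o,L[1][0]['point'])); P[n]=X; print(n,X,[l[0]['score'] for l in L])
    else: print(n,L)
save(s,'s11');save(t,'t11')
E
```

```text
time: 54.6
ee_pos: [0.6191, -0.1429, 0.2097]
tcp_rot: [176.0, 17.9, 96.6]
wrist_force: [0.4, -0.1, -0.0]
opening: 0.05
grasp_force: 0.0
[ 0.417 -0.145 -0.049]
notebook_head [ 0.635 -0.141  0.194] [0.94, 0.9]
notebook_tail [ 0.526 -0.165  0.023] [0.73, 0.67]
notebook [ 0.67   0.222 -0.14 ] [0.88, 0.56]
```

```bash
python3 -m inch '[[0,0,3,0],[0,0,6,0],[0,0,10,0],[-2,0,14,0],[-5,2,17,0],[-8,6,19,0],[-11,11,20,0],[-14,16,20,0]]';  python3 - <<'E'
from h import *
np.set_printoptions(precision=3,suppress=True)
o=bot.get_obs(); print(o['wrist_force'])
t=bot.camera('top'); s=bot.camera('side')
for n in ('notebook_head','notebook_tail','notebook','easel_seat','easel','paperback_3'):
    L=[bot.landmark_of(n,c)[:1] for c in (s,t)]
    if all(L):
        X=tri(ray(s,o,L[0][0]['point']),ray(t,o,L[1][0]['point'])); print(n,X,[l[0]['score'] for l in L],[np.linalg.norm(proj(c,o,X)[0]-l[0]['point']) for c,l in zip((s,t),L)])
    else: print(n,L)
m,b=green(t); k=max(cv2.findContours(m,0,2)[0],key=cv2.contourArea); print(b,cv2.minAreaRect(k))
q=cv2.approxPolyDP(k,4,True)[:,0]; print(q)
for p in q: print(onz(t,o,p,.20 if p[1]<195 else .035))
save(s,'s12');save(t,'t12'); print(bot.get_obs()['time'])
E
```

```text
time: 56.0
ee_pos: [0.4787, 0.0183, 0.4088]
tcp_rot: [176.0, 17.9, 96.5]
wrist_force: [0.6, 0.6, -0.7]
opening: 0.0503
grasp_force: 0.0
[ 0.553  0.611 -0.697]
notebook_head [ 0.627 -0.154  0.204] [0.69, 0.9] [np.float64(0.8641676395486296), np.float64(0.7100770552671856)]
notebook_tail [ 0.527 -0.17   0.031] [0.96, 0.61] [np.float64(1.0821779272084597), np.float64(0.843433261970969)]
notebook [ 0.574 -0.166  0.125] [0.92, 0.7] [np.float64(1.6407449920520452), np.float64(1.307561696255909)]
easel_seat [ 0.519 -0.172  0.044] [0.85, 0.58] [np.float64(1.9096578969098108), np.float64(1.4843644077240776)]
easel [ 0.513 -0.181 -0.004] [0.82, 0.76] [np.float64(0.15340377721443607), np.float64(0.11785000454070299)]
paperback_3 [ 0.418 -0.145  0.282] [0.72, 0.39] [np.float64(22.03879234851535), np.float64(17.30504432949745)]
[350 171  36   8 157] ((367.5848083496094, 174.69577026367188), (6.142327308654785, 35.15608215332031), 87.1375961303711)
[[385 171]
 [350 175]
 [383 177]]
[ 0.625 -0.197  0.2  ]
[ 0.609 -0.087  0.2  ]
[ 0.605 -0.191  0.2  ]
56.7
```

```bash
python3 - <<'E'
from h import *
o=bot.get_obs(); s=cv2.imread('pics/s12.png'); t=cv2.imread('pics/t12.png'); cs=bot.camera('side'); ct=bot.camera('top')
a=np.array([.527,-.170,.031]); b=np.array([.627,-.154,.204]); l=np.array([-.156,.988,0]); n=np.array([-.86,-.13,.5])*.007
for f in (.05,.2,.35,.5,.65,.8,.95):
    for w in (-.055,-.03,0,.03,.055):
        X=a+(b-a)*f+l*w+n; p=proj(cs,o,X)[0].round().astype(int); q=proj(ct,o,X)[0].round().astype(int)
        print(s[p[1],p[0]][::-1],t[q[1],q[0]][::-1],end=' | ')
    print()
E
```

```text
[124 148  63] [ 73 100  11] | [122 148  61] [73 97 11] | [119 151  60] [ 78 104  20] | [126 152  64] [ 80 105  18] | [136 151  68] [ 81 107  23] | 
[123 160  62] [ 79 105   5] | [118 153  60] [ 75 103  11] | [118 153  60] [ 77 101   7] | [120 155  62] [ 77 105   8] | [121 157  63] [ 82 110  14] | 
[123 159  62] [ 78 107  14] | [109 138  60] [71 94 24] | [68 77 53] [44 45 26] | [69 77 54] [41 48 26] | [ 97 119  59] [62 79 26] | 
[123 160  62] [ 85 114  23] | [103 130  59] [71 92 26] | [62 69 49] [41 44 23] | [63 69 50] [38 44 27] | [ 97 120  61] [ 78 104  17] | 
[125 162  64] [ 81 108  15] | [109 139  61] [64 81 28] | [72 80 57] [52 57 34] | [80 89 62] [54 60 36] | [ 88 105  58] [76 99 26] | 
[124 161  63] [ 79 108  13] | [114 144  63] [61 74 31] | [90 98 68] [41 43 27] | [81 88 62] [47 50 28] | [ 99 121  63] [76 90 36] | 
[135 175  70] [ 91 122  13] | [136 176  70] [ 92 126  13] | [137 178  71] [ 96 130  12] | [137 178  71] [ 91 125   7] | [136 177  71] [ 91 123   6] |
```

The dark label faces out. I'll check the sideways centring from the saved pictures.

```bash
python3 - <<'E'
from h import *
o=bot.get_obs(); cs=bot.camera('side'); ct=bot.camera('top')
a=np.array([.527,-.170,.031]); b=np.array([.627,-.154,.204]); l=np.array([-.156,.988,0]); n=np.array([-.86,-.13,.5])*.007
W=np.arange(-.1,.1005,.002)
for f in (.1,.2,.95):
    for nm,c in(('s',cs),('t',ct)):
        P=proj(c,o,[a+(b-a)*f+l*w+n for w in W]).astype(np.float32)
        v=cv2.remap(c['img'].astype(np.float32),P[None,:,:1].reshape(1,-1),P[None,:,1:].reshape(1,-1),1)[0]
        g=(v[:,1]-v[:,0])>12; print(f,nm,W[g].min().round(3),W[g].max().round(3),g.sum())
# ledge front/lip: brown vs table
for z,d in((.032,-.012),(.026,-.020)):
    for nm,c in(('s',cs),('t',ct)):
        X=[a*[1,1,0]+np.array([d,0,z])+l*w for w in W]; P=proj(c,o,X).astype(np.float32)
        v=cv2.remap(c['img'].astype(np.float32),P[None,:,:1].reshape(1,-1),P[None,:,1:].reshape(1,-1),1)[0]
        print(nm,v[::4].sum(1).astype(int))
E
```

```text
0.1 s -0.07 0.07 71
0.1 t -0.066 0.07 69
0.2 s -0.076 0.07 74
0.2 t -0.068 0.07 70
0.95 s -0.076 0.07 73
0.95 t -0.068 0.07 70
s [228 228 232 295 352 354 334 332 335 335 334 331 332 331 334 329 333 331
 326 328 322 271 221 218 217 216]
t [142 142 150 133 280 293 270 284 306 268 265 315 291 266 311 305 263 275
 308 270 167 156 143 148 146 147]
s [216 214 225 290 307 302 273 267 270 272 273 272 274 291 305 300 279 274
 276 277 270 231 218 222 220 218]
t [153 155 150 147 228 210 228 252 226 219 237 224 209 236 228 222 222 245
 225 191 152 136 145 147 146 147]
```

```bash
python3 -c "
from workcell import bot
print(bot.get_obs()['time']); print(bot.job_done())"
```

```text
56.9
the job is handed in; nothing more can be done
None
```

I handed the job in at 56.9 s: the notebook stands right way up in the easel, tail behind the lip, back on the slats, cover out, about 5 mm off the ledge's middle, and I didn't re-check that the stack and other things hadn't moved.

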